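# Pull the pale cheese from behind the truckles and box it

### The job

Lift the red and the yellow waxed truckle off the wooden board and stand both upright in the blue tray, then take the small pale round cheese from behind them, lay it flat in the round nest of the open white case and shut the green lid fully. Only after the lid is shut, put each truckle back, standing upright, on the very spot of the board it came from. Never tip a truckle over, and leave the dark ash cheese and the glass jar on the board where they are.

Things in the scene. Friction and masses are not known exactly. Their poses are not given: they have to be found in the camera images.
- board: Wooden ripening board, fixed, 190 (x) x 270 (y) x 16 mm thick. Origin: centre of its underside; x points away from the robot (yaw up to 0.25 rad either way). The truckles stand on its front half near (-40, +-45) mm, on two dark marks 74 mm across, which one left or right varies; the pale cheese lies behind them near (16, 0); the ash cheese and the jar near (50, +-97), either way round.
- red_truckle: Tall cheese in red wax, an upright cylinder 56 mm across and 110 mm high, loose, about 0.28 kg (0.2 to 0.4). Origin: centre of its underside, z along its axis. Hard wax: it takes a firm grip (40 N), and held near its top with a weak one it swings. At the start it stands on the board; that starting spot is where it must stand again at the end.
- yellow_truckle: Tall cheese in yellow wax, an upright cylinder 56 mm across and 110 mm high, loose, about 0.28 kg (0.2 to 0.4). Origin: centre of its underside, z along its axis. Hard wax: it takes a firm grip (40 N), and held near its top with a weak one it swings. At the start it stands on the board; that starting spot is where it must stand again at the end.
- pale_cheese: Small pale yellow round cheese lying flat, 62 mm across and 32 mm high, loose, 0.1 kg. Origin: centre of its underside, z up. The truckles (about 13 mm from it) stand too close and too tall for a gripper to come down on it before they are cleared.
- ash_cheese: Small dark grey round cheese, 56 mm across, 30 mm high, loose, on a back corner of the board. Leave it alone. Origin: centre of its underside.
- jar: Small glass jar with a blue cap, 48 mm across, 60 mm high, loose, on the other back corner of the board. Leave it alone. Origin: centre of its underside.
- tray: Blue open tray, fixed, 200 (x) x 120 (y) mm outside, walls 4 mm thick and 18 mm high, floor 4 mm thick; empty. The side area: room for both truckles, one at its x = +48 mm, one at x = -48 mm. Origin: centre of its underside; yaw up to 0.25 rad.
- case: White sample case, fixed, 140 x 140 mm, walls and floor 5 mm, rim 44 mm above its underside. Black foam 10 mm thick covers the floor (foam top at 15 mm) with a central round hole 78 mm across, blue inside: the nest, where the cheese lies on the floor, top below the rim; on the foam it would stand above the rim and hold the lid open. Origin: centre of its underside; +x: hinge side; yaw varies.
- lid (a joint): Angle of the green lid, rad: 0 shut, 1.58 to 1.72 (upright) at the start. Plate 140 x 140 x 8 mm; hinge line along the case's y at case x = 70, z = 44.5 mm, in the plane of the lid's underside. It stays where it is left, no latch; 1 to 3 N at its free edge move it. Shut it by pushing its outer face from the +x side over towards the robot, then down.
- lid_edge (a point): Middle of the lid's free edge, on its outer face: 140 mm from the hinge line. When the lid is shut this lies at the case's -x side, 52.5 mm above the case's underside. A grey tab 40 mm wide sits there.
There are look-alikes about, which are no part of the job. What is shaped like the case but orange or pink is not meant.

How it is judged:
By the outcome, as a careful person would: the job done as asked, in the order asked, and still so for the second after the job is handed in, with the robot touching nothing.
It also fails if it takes over 144 s, if anything falls off the work surface, if the arm or the gripper's body presses on something with over 40 N, if the wrist force passes 120 N, or if a joint passes its speed limit or range.

### The arm

A 7-joint arm with a two-finger parallel gripper is mounted at the origin on the work surface. World frame = base frame: x ahead of the robot, y to its left, z up, the work surface at z = 0. Lengths are in m, angles in rad, forces in N, time in s.
With the tool pointing down it reaches from about 0.425 to 0.875 m from the base axis. Payload 4.7 kg.
Tool frame: the origin (TCP) lies midway between the tips of the shut fingers; the grasp point (between the pads) lies arm.hold_point_z behind it (arm.hold_point_z is the distance from the TCP to the grasp point, in m); z points along the fingers, y is the line along which they close (so a half turn about z gives the same grasp; the last joint's range is limited). The gripper opens to 87 mm and grips with 3 to 60 N. Pads are 19 mm wide; open, the fingers measure 117 mm over their backs; the gripper's body (75 mm by 190 mm) begins 51 mm behind the grasp point.
Start: joints at [1.171, 0.321, -0.07, 1.45, 0.023, 1.371, -0.057], TCP at [0.261, -0.595, 0.223] pointing down, gripper open.
Joint ranges: [-2.86, 2.86], [-0.3, 2.09], [-1.38, 1.24], [0.06, 2.45], [-1.56, 4.7], [0.09, 2.05], [-2.69, 2.69]. Speed limits (rad/s): [2.57, 2.57, 3.14, 3.14, 3.14, 3.14, 3.14].

### API

Orientations are given as a rotation vector (axis times angle).
In Python, from station import observe, cams, workorder, spot_in, spot_point, arm gives the robot as it stands. The module is installed in compiled form; this text tells all that it offers.
- The arm moves only by the shell command python3 -m handwheel 'ROWS' [OPENING] [FORCE]. ROWS is a JSON object of lists of equal length, an entry for each row: "linear": the shift along the world's x, y, z in units of 200 mm (1.0 is 200 mm), a list of three; "delta_rot": the turn, a rotation vector about the world's x, y, z in units of 360 degrees (1.0 is 360 degrees), a list of three. In form: {"linear": [[x, y, z], ...], "delta_rot": [[wx, wy, wz], ...]}. A call has 1 to 5 rows; each row is the pose to reach, as a shift and turn from the pose commanded when the call began, turning the shorter way round; what a row does not reach only later rows make up. A row lasts 1/10 s, in which the tool goes at most 50 mm and 8.59 degrees, less where a joint would pass 70% of its speed; a pose out of reach is approached as far as the arm can. A call with a number of a shift or a turn outside -1 to 1 is refused whole. A call with a gripper value outside its range is refused whole. OPENING is the closure, from 0 (fully open) to 1 (shut), set as the call begins (- or left out, the last holds). The fingers move at their own pace and stop on an object; FORCE is the grip in N (left out, the last holds). Time passes only in rows, so rows that repeat a pose let the fingers close. It gives the time, the measured TCP pose, the force, the opening and the grip force at its end, in the units of the state.
- observe(): the state, without advancing time (a new reading comes with each control period).
- cams.read_camera(name): name is "scene" or "top" or "wrist"; returns the picture (480x640x3 uint8, blue, green, red); there is no depth.
- cams.get_calibration(name): a dict with "fx", "fy", "cx", "cy" (pixels), "k1" (the pictures are not rectified: a ray, as slopes to the right and down, at radius r is drawn at 1 + k1 r^2 times it, then the intrinsics apply), "pose" (4x4, takes a point from camera to world coordinates); the wrist camera has in their place "mount" (4x4, takes a point from camera to tool coordinates, whose origin is the TCP and whose axes are the flange's). Camera axes: x right, y down, z forward; pixel columns grow to the right and rows downward; lengths in m; the calibration is good to about 2 mm. A picture is of the moment at which its call begins: read the wrist's pose just before it. get_calibration takes no time and is no camera call.
- workorder.job_done(): hands the job in; it is judged then, once.
Trained networks look in the newest picture that a camera, given by its name, has taken for a name from the list of things; names that differ only in an ending like _2 or _b are one class to them, and where a whole thing is asked for, a point or a joint stands for the part that bears it (a point fixed in the world has none). Each returns a list of dicts, best first, with "conf" (0 to 1); they miss things now and then, are a little off and sometimes report something else, mostly with a low value. They report only what shows in the picture. A call takes as long as a camera call. They do not tell look-alikes from the thing itself.
- spot_in(name, camera): "extent" ([left, top, right, bottom] in pixels, round what is visible of it).
- spot_point(name, camera): "uv" ([column, row] in pixels: a listed point, or the origin of a listed thing).
The state is a dict: "time": time; "joints": joint angles; "qvel": joint speeds; "joint_efforts": joint torques, N m; "tool_pos": TCP position; "ee_rot": TCP orientation; "force": force on the tool from outside, world axes, zero at the start; "ft_torque": the same for the moment, N m; "grip_width": opening from 0.0 (shut) to 1.0 (fully open); "finger_force": force on a finger pad.
Only numpy, scipy, OpenCV 4.12 (cv2) and the standard library are available. Lean on these libraries where they do the work, as an engineer would, in place of code of your own. Each camera call takes 0.05 s, during which the arm holds its last target. There are 200 camera calls.

## Working session

There is one attempt and no reset: what is moved stays moved. The work goes in short steps, Python scripts to look and compute and a shell command to move; the robot and the scene stay as the last step left them, time stands still between calls to the robot, and variables do not carry over. Pictures are saved under pics/ and viewed, at most 14 in all, crops included, and the job is handed in when it is done.

```bash
mkdir -p pics; cat > h.py <<'E'
import numpy as np, cv2
from scipy.spatial.transform import Rotation as R
from station import observe, cams, spot_in, spot_point, arm
def campose(n):
    c=cams.get_calibration(n)
    if n!='wrist': return c,np.array(c['pose'])
    s=observe(); T=np.eye(4); T[:3,:3]=R.from_rotvec(s['ee_rot']).as_matrix(); T[:3,3]=s['tool_pos']
    return c,T@np.array(c['mount'])
def ray(n,uv,cp=None):
    c,P=cp or campose(n)
    K=np.array([[c['fx'],0,c['cx']],[0,c['fy'],c['cy']],[0,0,1]])
    d=np.array([(uv[0]-c['cx'])/c['fx'],(uv[1]-c['cy'])/c['fy']]); r=d.copy()
    for _ in range(20): r=d/(1+c['k1']*(r@r))
    v=P[:3,:3]@np.array([r[0],r[1],1]); return P[:3,3],v
def atz(n,uv,z,cp=None):
    o,v=ray(n,uv,cp); return o+v*(z-o[2])/v[2]
def proj(n,X,cp=None):
    c,P=cp or campose(n); p=(np.asarray(X)-P[:3,3])@P[:3,:3]; s=p[...,:2]/p[...,2:]
    s=s*(1+c['k1']*(s**2).sum(-1,keepdims=True)); return s*[c['fx'],c['fy']]+[c['cx'],c['cy']]
E
python3 - <<'E'
from h import *
print(observe(), arm.hold_point_z)
for n in ('top','scene'):
    im=cams.read_camera(n); cv2.imwrite(f'pics/{n}0.png',im)
    c=cams.get_calibration(n); print(n,c['fx'],np.round(c['pose'],3).tolist())
    for t in 'board red_truckle yellow_truckle pale_cheese ash_cheese jar tray case lid'.split():
        print(t,[(round(d['conf'],2),np.round(d['extent']).astype(int).tolist()) for d in spot_in(t,n)][:3],
         [(round(d['conf'],2),np.round(d['uv'],1).tolist()) for d in spot_point(t,n)][:3] if t!='lid' else '')
print(np.round(cams.get_calibration('wrist')['mount'],3).tolist())
E
```

```text
{'time': 0.0, 'joints': array([ 1.17109387,  0.32182121, -0.07005979,  1.45171113,  0.02260049,
        1.37077613, -0.05692005]), 'qvel': array([ 0.00077467,  0.00114387, -0.00032205,  0.00065354,  0.00023083,
       -0.00018688, -0.0007191 ]), 'joint_efforts': array([-1.15099323e-03, -4.91284096e+01, -4.04575747e-01, -3.12525380e+01,
       -6.38302742e-02,  4.38011752e-02,  1.88743734e-04]), 'tool_pos': array([ 0.26107384, -0.59464935,  0.22144434]), 'ee_rot': array([-3.07276981e+00, -6.44970168e-01,  7.86593899e-04]), 'force': array([ 0.33272428,  0.04160453, -0.94298847]), 'ft_torque': array([ 0.0351778 , -0.0241758 ,  0.02132835]), 'finger_force': 0.0, 'grip_width': 0.9991853650008359} 0.0187
top 518.6303635374086 [[0.002, -0.996, 0.092, 0.313], [-1.0, -0.004, -0.024, 0.016], [0.024, -0.092, -0.995, 1.263], [0.0, 0.0, 0.0, 1.0]]
board [(0.98, [387, 152, 503, 242])] [(0.63, [444.6, 198.6])]
red_truckle [(0.59, [413, 196, 450, 224])] [(0.83, [425.0, 212.0])]
yellow_truckle [(0.56, [456, 209, 487, 230]), (0.45, [434, 178, 462, 208])] [(0.6, [462.3, 223.3])]
pale_cheese [(0.68, [43
[... 870 characters left out ...]
.3, 295.7])]
pale_cheese [(0.97, [178, 299, 210, 327])] [(0.81, [195.3, 316.6])]
ash_cheese [(0.6, [136, 313, 166, 343])] [(0.58, [152.7, 333.0])]
jar [(0.81, [226, 307, 249, 338]), (0.37, [178, 300, 209, 326])] [(0.79, [238.4, 328.7])]
tray [(0.95, [412, 227, 499, 306]), (0.52, [314, 281, 381, 338])] [(0.57, [454.3, 265.9])]
case [(0.91, [280, 196, 360, 264]), (0.89, [135, 178, 210, 242]), (0.78, [388, 156, 458, 213])] [(0.82, [173.3, 216.6]), (0.74, [326.3, 308.8]), (0.73, [421.9, 189.2])]
lid [(0.97, [316, 282, 384, 339]), (0.91, [280, 197, 362, 254]), (0.76, [390, 156, 459, 200])] 
[[-0.0, -0.968, -0.252, 0.069], [1.0, -0.0, 0.0, 0.0], [-0.0, -0.252, 0.968, -0.163], [0.0, 0.0, 0.0, 1.0]]
```

View pics/top0.png

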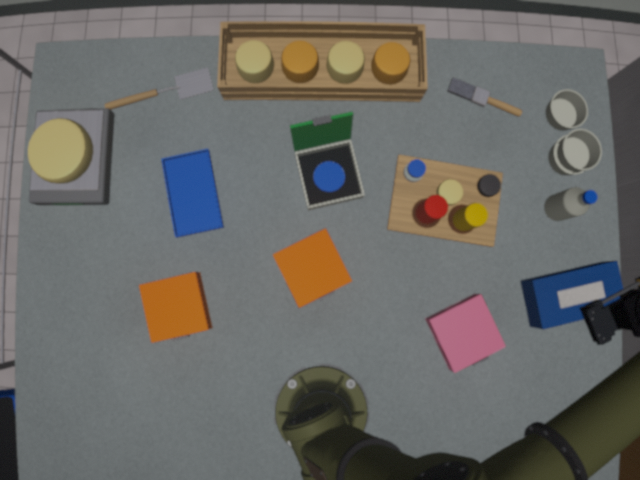

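View pics/scene0.png

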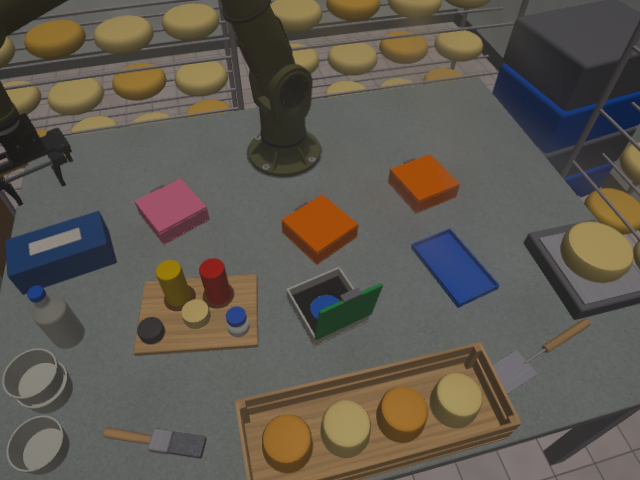

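The top picture shows the board at about (445,198), the red truckle's top at (434,207), the yellow one's at (474,215) and the pale cheese at (451,191). The jar is at (415,170), the ash cheese at (489,185), the tray at (192,193), and the green-lidded case at (329,175) with its lid upright at about (322,132). The orange and pink cases are look-alikes.

```bash
cat >> h.py <<'E'
from scipy.optimize import least_squares
def blob(im,lo,hi,box,ker=3):
    h=cv2.cvtColor(im,cv2.COLOR_BGR2HSV); m=cv2.inRange(h,np.array(lo),np.array(hi))
    z=np.zeros_like(m); l,t,r,b=box; z[t:b,l:r]=m[t:b,l:r]
    z=cv2.morphologyEx(z,cv2.MORPH_CLOSE,np.ones((ker,ker),np.uint8))
    cs,_=cv2.findContours(z,cv2.RETR_EXTERNAL,cv2.CHAIN_APPROX_NONE); c=max(cs,key=cv2.contourArea)
    return c.reshape(-1,2).astype(float)
def cyl(r,z0,h):
    a=np.linspace(0,2*np.pi,60); return np.concatenate([np.c_[r*np.cos(a),r*np.sin(a),0*a+z] for z in (z0,z0+h)])
def rect(a,b,z): return np.array([[a,b,z],[a,-b,z],[-a,-b,z],[-a,b,z]])/[2,2,1]
def move(P,p):
    y=p[2] if len(p)>2 else 0; c,s=np.cos(y),np.sin(y)
    return P@np.array([[c,s,0],[-s,c,0],[0,0,1]])+[p[0],p[1],0]
def sup(pts,ang): # support function of pixel set
    d=np.c_[np.cos(ang),np.sin(ang)]; return (d@pts.T).max(1)
ANG=np.linspace(0,2*np.pi,48,endpoint=False)
def fit(P,obs,p0):
    """obs: list of (cam, contour, cp); matches hull support functions"""
    f=lambda p: np.concatenate([sup(proj(n,move(P,p),cp),ANG)-sup(c,ANG) for n,c,cp in obs])
    s=least_squares(f,p0,loss='soft_l1',x_scale=0.01); return s.x,np.sqrt(np.mean(f(s.x)**2))
E
python3 - <<'E'
from h import *
I={n:cv2.imread(f'pics/{n}0.png') for n in('top','scene')}; CP={n:campose(n) for n in I}
C=lambda n,lo,hi,box,k=3:(n,blob(I[n],lo,hi,box,k),CP[n])
tr=[C('top',(105,120,40),(125,255,255),(150,140,235,245)),C('scene',(105,120,40),(125,255,255),(400,220,505,310))]
for o in (tr,tr[:1],tr[1:]):print('tray',fit(np.r_[rect(.2,.12,.018),rect(.2,.12,0)],o,[.52,.29,0.]))
bt=C('top',(8,60,60),(28,200,255),(380,145,510,250),15); bs=C('scene',(8,60,60),(28,200,255),(125,265,265,360),15)
b=np.r_[rect(.19,.27,.016),rect(.19,.27,0)]
for o in ([bt,bs],[bt],[bs]):print('board',fit(b,o,[.5,-.23,0.]))
red=[C('top',(0,170,50),(6,255,255),(405,185,455,230)),C('scene',(0,170,50),(6,255,255),(195,250,235,310))]
ye=[C('top',(20,190,60),(35,255,255),(445,195,495,238)),C('scene',(20,190,60),(35,255,255),(150,255,195,310))]
for nm,oo,p0 in(('red',red,[.47,-.19]),('yellow',ye,[.45,-.27])):
  for o in(oo,oo[:1],oo[1:]): print(nm,fit(cyl(.028,.016,.11),o,p0))
print([ (round(float(x),3)) for uv in [(450,191)] for x in atz('top',uv,.048)],'case nest',atz('top',(329,176),.005),atz('scene',(322,306),.005))
E
```

```text
tray (array([0.53002763, 0.32046965, 0.19521067]), np.float64(1.5081495227841382))
tray (array([0.52953554, 0.3200672 , 0.21165233]), np.float64(1.5527674794865027))
tray (array([0.53026946, 0.32134991, 0.17431691]), np.float64(1.3986763200817023))
board (array([ 0.51162373, -0.30791144, -0.16261906]), np.float64(2.434638224881902))
board (array([ 0.51304851, -0.3070997 , -0.15544261]), np.float64(1.533255717249759))
board (array([ 0.51088459, -0.30822956, -0.16590976]), np.float64(2.9632808349645128))
red (array([ 0.48050529, -0.25581116]), np.float64(9.569627168034163))
red (array([ 0.48177988, -0.25653439]), np.float64(2.9926725419139713))
red (array([ 0.42330776, -0.26193869]), np.float64(11.643206587025311))
yellow (array([ 0.46298463, -0.34779791]), np.float64(9.24704501585663))
yellow (array([ 0.46391417, -0.34736023]), np.float64(2.105651957207527))
yellow (array([ 0.40813276, -0.36153916]), np.float64(11.452412896356611))
[0.53, -0.309, 0.048] case nest [ 0.57202092 -0.01797113  0.005     ] [ 0.56376325 -0.02614471  0.005     ]
```

```bash
python3 -m handwheel '{"linear":[[0.2,0.2,0.15],[0.4,0.3,0.3],[0.5,0.5,0.4],[0.6,0.65,0.45],[0.65,0.8,0.5]],"delta_rot":[[0,0,0.02],[0,0,0.04],[0,0,0.06],[0,0,0.08],[0,0,0.1]]}' 0
python3 -m handwheel '{"linear":[[0.1,0.15,0],[0.2,0.35,0],[0.3,0.5,0],[0.42,0.675,0],[0.42,0.675,0]],"delta_rot":[[0,0,0.02],[0,0,0.04],[0,0,0.059],[0,0,0.059],[0,0,0.059]]}' 0
cat > look.py <<'E'
import sys
from h import *
def grab(name):
    cp=campose('wrist'); im=cams.read_camera('wrist'); cv2.imwrite(f'pics/{name}.png',im); return im,cp
E
python3 - <<'E'
from look import *
import pickle
im,cp=grab('w1'); pickle.dump(cp,open('w1.pkl','wb')); s=observe(); print(s['tool_pos'],s['ee_rot'],s['joints'],s['time'],cp[0]['fx'])
E
```

```text
time: 2.3
tool_pos: [0.3949, -0.432, 0.3243]
ee_rot: [2.715, 1.576, 0.004]
force: [1.4, 0.1, 0.0]
grip_width: 1.0
finger_force: 0.0
time: 2.8
tool_pos: [0.4795, -0.2928, 0.3232]
ee_rot: [-2.378, -2.053, -0.006]
force: [0.4, 1.2, -0.0]
grip_width: 0.999
finger_force: 0.0
[ 0.47745195 -0.29649777  0.32302254] [2.38232995e+00 2.04721525e+00 1.92495600e-03] [ 0.86726642  0.1233182  -0.39625553  1.49897164  0.04658312  1.5279111
  0.32074084] 2.85 390.8904233802884
```

View pics/w1.png

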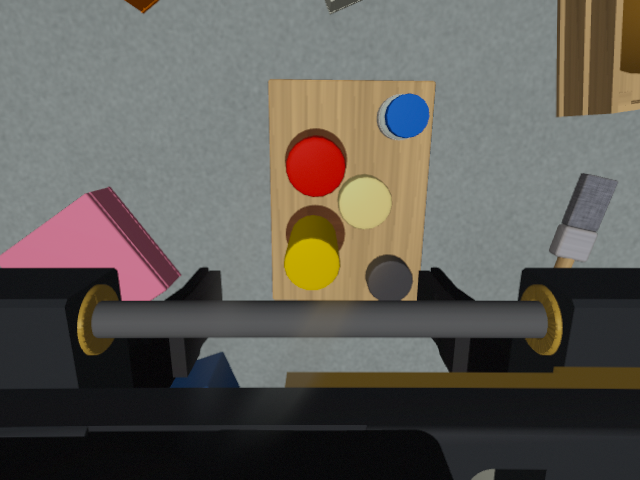

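The wrist view is clear: red top at (316,166), yellow top at (312,263), pale cheese at (365,203), jar at (405,116) and ash cheese at (389,280). The board edges line up with the picture.

```bash
cat > m1.py <<'E'
from h import *; import pickle
im=cv2.imread('pics/w1.png'); cp=pickle.load(open('w1.pkl','rb'))
r=blob(im,(0,170,20),(6,255,255),(270,110,360,210)); y=blob(im,(20,190,20),(35,255,255),(270,190,350,300)); p=blob(im,(20,60,110),(35,185,255),(330,165,400,240))
for nm,P,c,p0 in(('red',cyl(.028,.016,.11),r,[.48,-.256]),('yel',cyl(.028,.016,.11),y,[.464,-.347]),('pale',cyl(.031,.016,.032),p,[.53,-.309])):
    x,e=fit(P,[('wrist',c,cp)],p0); print(nm,x.round(4),e.round(2),c.min(0),c.max(0))
print('board corners',[atz('wrist',u,.016,cp).round(4) for u in((269,80),(435,81))])
I={n:cv2.imread(f'pics/{n}0.png') for n in('top','scene')}
for n,b in(('top',(405,185,455,230)),('scene',(195,250,235,310))):
    c=blob(I[n],(0,120,20),(8,255,255),b); print(n,c.min(0),c.max(0),fit(cyl(.028,.016,.11),[(n,c,campose(n))],[.48,-.256]))
E
python3 m1.py
```

```text
red [ 0.4823 -0.2553] 0.92 [286. 135.] [345. 196.]
yel [ 0.4648 -0.3472] 1.26 [284. 215.] [339. 289.]
pale [ 0.5305 -0.3109] 0.66 [337. 174.] [391. 229.]
board corners [array([ 0.4431, -0.1615,  0.016 ]), array([ 0.628 , -0.1901,  0.016 ])]
top [414. 195.] [447. 224.] (array([ 0.47984888, -0.25318449]), np.float64(0.5149699073662224))
scene [199. 258.] [230. 304.] (array([ 0.48371854, -0.25555363]), np.float64(0.821872450097251))
```

```bash
python3 -m handwheel '{"linear":[[0.02,0.15,-0.15],[0.025,0.21,-0.35],[0.025,0.21,-0.58],[0.025,0.21,-0.7],[0.025,0.21,-0.7]],"delta_rot":[[0,0,0],[0,0,0],[0,0,0],[0,0,0],[0,0,0]]}' 0 40
python3 -m handwheel '{"linear":[[0,0,0],[0,0,0],[0,0,0]],"delta_rot":[[0,0,0],[0,0,0],[0,0,0]]}'
python3 - <<'E'
from look import *
im,cp=grab('w2'); s=observe(); print(s['tool_pos'],s['ee_rot'])
for nm,lo,hi,p0 in(('red',(0,150,20),(8,255,255),[.48,-.256]),):
    c=blob(im,lo,hi,(0,0,640,480)); print(nm,c.min(0),c.max(0),fit(cyl(.028,.016,.11),[('wrist',c,cp)],p0))
E
```

```text
time: 3.35
tool_pos: [0.477, -0.2583, 0.1786]
ee_rot: [-2.386, -2.032, 0.005]
force: [0.5, 0.2, 0.5]
grip_width: 0.999
finger_force: 0.0
time: 3.65
tool_pos: [0.4814, -0.2591, 0.1846]
ee_rot: [2.388, 2.036, 0.002]
force: [0.5, -0.1, 0.3]
grip_width: 0.999
finger_force: 0.0
[ 0.48121991 -0.25885929  0.18433842] [2.38795997e+00 2.03686937e+00 1.33556292e-03]
red [273. 177.] [364. 286.] (array([ 0.48208111, -0.25497282]), np.float64(1.5126983736213386))
```

View pics/w2.png

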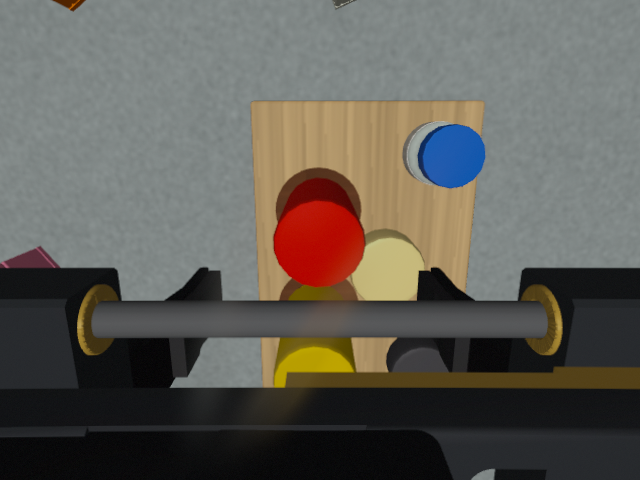

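The red top is at (319,240), midway between the fingers, and the fit repeats at (0.482, -0.255). Going down to grip it.

```bash
python3 -m handwheel '{"linear":[[0.005,0.02,-0.12],[0.005,0.02,-0.27],[0.005,0.02,-0.42],[0.005,0.02,-0.555],[0.005,0.02,-0.555]],"delta_rot":[[0,0,0],[0,0,0],[0,0,0],[0,0,0],[0,0,0]]}' 0 40
python3 -m handwheel '{"linear":[[0,0,0],[0,0,0],[0,0,0]],"delta_rot":[[0,0,0],[0,0,0],[0,0,0]]}' 
python3 -m handwheel '{"linear":[[0,0,0],[0,0,0],[0,0,0],[0,0,0],[0,0,0]],"delta_rot":[[0,0,0],[0,0,0],[0,0,0],[0,0,0],[0,0,0]]}' 0.7 40
python3 -m handwheel '{"linear":[[0,0,0],[0,0,0],[0,0,0],[0,0,0],[0,0,0]],"delta_rot":[[0,0,0],[0,0,0],[0,0,0],[0,0,0],[0,0,0]]}' 0.7 40
```

```text
time: 4.2
tool_pos: [0.479, -0.2531, 0.0688]
ee_rot: [-2.385, -2.036, 0.003]
force: [-0.8, -0.0, -0.1]
grip_width: 1.002
finger_force: 0.0
time: 4.5
tool_pos: [0.4826, -0.2548, 0.0735]
ee_rot: [2.387, 2.037, 0.002]
force: [0.3, 0.1, -1.0]
grip_width: 0.998
finger_force: 0.0
time: 5.0
tool_pos: [0.4817, -0.2542, 0.0717]
ee_rot: [2.389, 2.039, 0.001]
force: [-0.1, -0.3, -2.6]
grip_width: 0.634
finger_force: 40.1
time: 5.5
tool_pos: [0.4816, -0.2542, 0.0717]
ee_rot: [2.389, 2.039, 0.001]
force: [1.5, -0.0, -0.2]
grip_width: 0.633
finger_force: 40.0
```

```bash
python3 -m handwheel '{"linear":[[0,0,0.03],[0,0,0.1],[0,0,0.2],[0,0,0.3],[0,0,0.4]],"delta_rot":[[0,0,0],[0,0,0],[0,0,0],[0,0,0],[0,0,0]]}' 0.7 40
python3 -m handwheel '{"linear":[[0,0,0.1],[0,0.05,0.2],[0,0.15,0.3],[0,0.3,0.35],[0,0.45,0.35]],"delta_rot":[[0,0,0],[0,0,0],[0,0,0],[0,0,0],[0,0,0]]}' 
python3 -m handwheel '{"linear":[[0,0.15,0],[0,0.3,0],[0,0.45,0],[0,0.6,0],[0,0.75,0]],"delta_rot":[[0,0,0],[0,0,0],[0,0,0],[0,0,0],[0,0,0]]}' 
python3 -m handwheel '{"linear":[[0.05,0.15,0],[0.1,0.3,0],[0.2,0.45,0],[0.3,0.6,0],[0.35,0.75,0]],"delta_rot":[[0,0,0],[0,0,0],[0,0,0],[0,0,0],[0,0,0]]}' 
python3 -m handwheel '{"linear":[[0.04,0.15,0],[0.08,0.3,0],[0.1,0.45,0],[0.12,0.6,0],[0.12,0.75,0]],"delta_rot":[[0,0,0],[0,0,0],[0,0,0],[0,0,0],[0,0,0]]}' 
python3 -m handwheel '{"linear":[[0,0.1,0],[0,0.2,0],[0,0.22,0],[0,0.22,0],[0,0.22,0]],"delta_rot":[[0,0,0],[0,0,0],[0,0,0],[0,0,0],[0,0,0]]}'
```

```text
time: 6.0
tool_pos: [0.4808, -0.2539, 0.1529]
ee_rot: [-2.389, -2.039, 0.001]
force: [0.4, -0.2, -4.3]
grip_width: 0.636
finger_force: 40.0
time: 6.5
tool_pos: [0.4819, -0.1635, 0.2242]
ee_rot: [2.389, 2.036, 0.002]
force: [1.0, -0.2, -4.7]
grip_width: 0.634
finger_force: 40.0
time: 7.0
tool_pos: [0.4806, -0.0129, 0.2222]
ee_rot: [2.389, 2.039, -0.001]
force: [-0.0, 0.2, -4.9]
grip_width: 0.637
finger_force: 40.0
time: 7.5
tool_pos: [0.5523, 0.1364, 0.2221]
ee_rot: [2.391, 2.037, 0.0]
force: [-0.8, 0.1, -3.3]
grip_width: 0.637
finger_force: 40.0
time: 8.0
tool_pos: [0.5756, 0.2861, 0.2218]
ee_rot: [2.391, 2.037, -0.002]
force: [0.1, 0.1, -3.5]
grip_width: 0.634
finger_force: 40.0
time: 8.5
tool_pos: [0.5758, 0.328, 0.2216]
ee_rot: [2.39, 2.036, -0.002]
force: [0.2, -0.6, -3.3]
grip_width: 0.634
finger_force: 40.0
```

```bash
python3 -m handwheel '{"linear":[[0,0,-0.1],[0,0,-0.25],[0,0,-0.42],[0,0,-0.58],[0,0,-0.7]],"delta_rot":[[0,0,0],[0,0,0],[0,0,0],[0,0,0],[0,0,0]]}' 0.7 40
python3 -m handwheel '{"linear":[[0,0,-0.04],[0,0,-0.07],[0,0,-0.09],[0,0,-0.1],[0,0,-0.1]],"delta_rot":[[0,0,0],[0,0,0],[0,0,0],[0,0,0],[0,0,0]]}'
python3 - <<'E'
from h import *
o=observe();print(o['tool_pos'],o['force'])
for n in('top','scene'):
    im=cams.read_camera(n);cv2.imwrite(f'pics/{n}1.png',im)
E
```

```text
time: 9.0
tool_pos: [0.5755, 0.3266, 0.0794]
ee_rot: [2.392, 2.035, -0.005]
force: [0.1, -0.9, -4.0]
grip_width: 0.633
finger_force: 40.0
time: 9.5
tool_pos: [0.5758, 0.3301, 0.0625]
ee_rot: [2.389, 2.039, 0.002]
force: [-0.2, 0.6, -3.5]
grip_width: 0.634
finger_force: 40.0
[0.57582456 0.33006793 0.06246269] [-0.23440593  0.6037769  -3.45264197]
```

View pics/scene1.png

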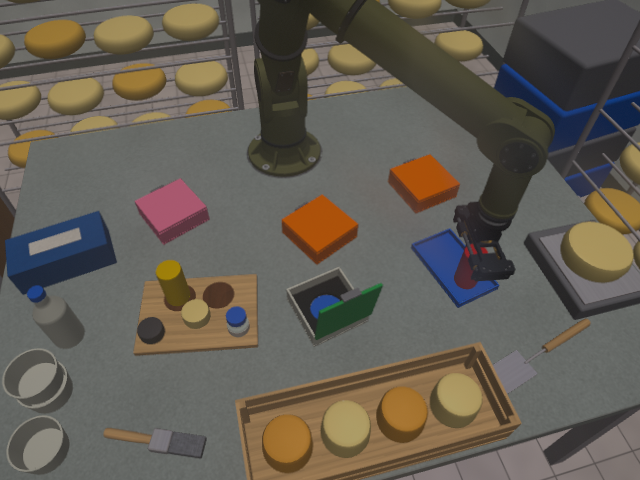

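The red truckle is at (466,270), inside the tray and just off its floor. The freed dark mark shows at (219,294), and everything else is unchanged. Lowering the last 2 mm and releasing.

```bash
python3 -m handwheel '{"linear":[[0,0,-0.005],[0,0,-0.01],[0,0,-0.01],[0,0,-0.01]],"delta_rot":[[0,0,0],[0,0,0],[0,0,0],[0,0,0]]}'
python3 -m handwheel '{"linear":[[0,0,0],[0,0,0],[0,0,0],[0,0,0],[0,0,0]],"delta_rot":[[0,0,0],[0,0,0],[0,0,0],[0,0,0],[0,0,0]]}' 0
python3 -m handwheel '{"linear":[[0,0,0.1],[0,0,0.25],[0,0,0.42],[0,0,0.6],[0,0,0.8]],"delta_rot":[[0,0,0],[0,0,0],[0,0,0],[0,0,0],[0,0,0]]}' 0
python3 - <<'E'
from look import *
o=observe();print(o['tool_pos'])
im,cp=grab('w3')
c=blob(im,(0,150,20),(8,255,255),(0,0,640,480)); print(c.min(0),c.max(0),fit(cyl(.028,.004,.11),[('wrist',c,cp)],[.577,.33]))
im=cv2.imread('pics/top1.png'); h=cv2.cvtColor(im,cv2.COLOR_BGR2HSV); cv2.imwrite('pics/crop.png',cv2.resize(im[140:250,380:510],None,fx=5,fy=5,interpolation=cv2.INTER_CUBIC))
E
```

```text
time: 10.0
tool_pos: [0.5755, 0.33, 0.0598]
ee_rot: [2.39, 2.039, 0.001]
force: [0.5, -0.4, -4.5]
grip_width: 0.634
finger_force: 40.0
time: 10.5
tool_pos: [0.5754, 0.33, 0.0598]
ee_rot: [2.39, 2.039, 0.001]
force: [-0.8, -1.1, 0.0]
grip_width: 0.97
finger_force: 0.0
time: 11.0
tool_pos: [0.5749, 0.3295, 0.2205]
ee_rot: [-2.39, -2.039, 0.002]
force: [-0.1, 0.1, -0.6]
grip_width: 0.999
finger_force: 0.0
[0.57490545 0.32954981 0.22049685]
[283. 178.] [357. 266.] (array([0.57571642, 0.32957325]), np.float64(2.3735908773949754))
```

View pics/crop.png

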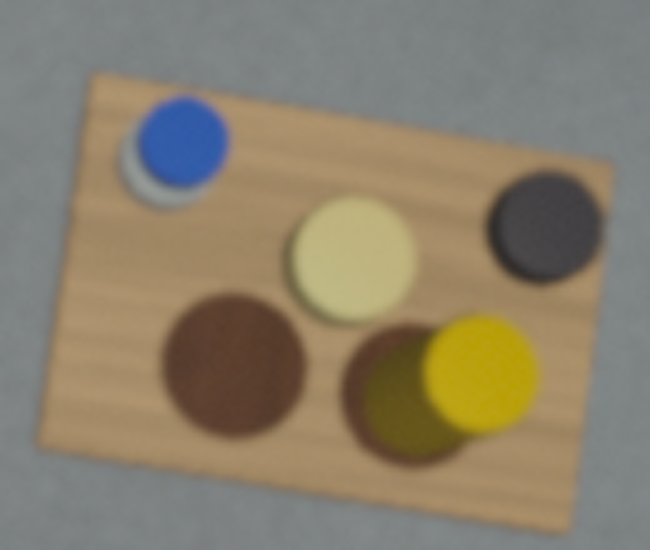

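The crop shows the red truckle's bare mark centred at crop (234,366). The yellow truckle, pale cheese, jar and ash cheese are in place. Moving to yellow.

```bash
python3 -m handwheel '{"linear":[[-0.1,-0.15,0],[-0.2,-0.35,0],[-0.3,-0.57,0],[-0.4,-0.79,0],[-0.45,-1,0]],"delta_rot":[[0,0,0],[0,0,0],[0,0,0],[0,0,0],[0,0,0]]}' 0
python3 -m handwheel '{"linear":[[-0.02,-0.2,0],[-0.04,-0.4,0],[-0.06,-0.6,0],[-0.08,-0.8,0],[-0.1,-1,0]],"delta_rot":[[0,0,0],[0,0,0],[0,0,0],[0,0,0],[0,0,0]]}' 0
python3 -m handwheel '{"linear":[[0,-0.2,0],[0,-0.4,0],[0,-0.6,0],[0,-0.8,0],[0,-0.9,0]],"delta_rot":[[0,0,0],[0,0,0],[0,0,0],[0,0,0],[0,0,0]]}' 0
python3 -m handwheel '{"linear":[[0,-0.2,0],[0,-0.4,0],[0,-0.48,0],[0,-0.48,0],[0,-0.48,0]],"delta_rot":[[0,0,0],[0,0,0],[0,0,0],[0,0,0],[0,0,0]]}' 0
python3 - <<'E'
from look import *
o=observe();print(o['tool_pos'],atz('top',(426.4,212.8),.016))
im,cp=grab('w4')
c=blob(im,(20,190,20),(35,255,255),(0,0,640,480)); print(c.min(0),c.max(0),fit(cyl(.028,.016,.11),[('wrist',c,cp)],[.464,-.347]))
for lo in (20,): 
  h=cv2.cvtColor(im,cv2.COLOR_BGR2HSV); c=blob(im,(0,80,20),(12,255,120),(200,0,450,300)); print(c.min(0),c.max(0),fit(cyl(.037,.016,0),[('wrist',c,cp)],[.48,-.255]))
E
```

```text
time: 11.55
tool_pos: [0.4837, 0.1284, 0.2194]
ee_rot: [2.388, 2.039, -0.001]
force: [1.2, -0.4, 0.3]
grip_width: 1.001
finger_force: 0.0
time: 12.05
tool_pos: [0.465, -0.0717, 0.2199]
ee_rot: [2.388, 2.039, 0.0]
force: [1.4, -0.6, 0.1]
grip_width: 1.001
finger_force: 0.0
time: 12.55
tool_pos: [0.4643, -0.2541, 0.2193]
ee_rot: [2.394, 2.034, -0.002]
force: [0.4, -0.1, 0.4]
grip_width: 1.004
finger_force: 0.0
time: 13.05
tool_pos: [0.466, -0.3441, 0.2194]
ee_rot: [-2.387, -2.041, -0.002]
force: [0.7, 0.2, 0.0]
grip_width: 0.998
finger_force: 0.0
[ 0.46604509 -0.34411008  0.21942165] [ 0.48050246 -0.25664637  0.016     ]
[279. 182.] [357. 277.] (array([ 0.46477621, -0.34705991]), np.float64(1.5551414603799845))
[281.  64.] [361. 149.] (array([ 0.48154816, -0.25692929]), np.float64(0.84822274827616))
```

```bash
python3 -m handwheel '{"linear":[[-0.005,-0.015,-0.15],[-0.005,-0.015,-0.32],[-0.005,-0.015,-0.5],[-0.005,-0.015,-0.65],[-0.005,-0.015,-0.735]],"delta_rot":[[0,0,0],[0,0,0],[0,0,0],[0,0,0],[0,0,0]]}' 0 40
python3 -m handwheel '{"linear":[[0,0,0],[0,0,0],[0,0,0]],"delta_rot":[[0,0,0],[0,0,0],[0,0,0]]}' 
python3 -m handwheel '{"linear":[[0,0,0],[0,0,0],[0,0,0],[0,0,0],[0,0,0]],"delta_rot":[[0,0,0],[0,0,0],[0,0,0],[0,0,0],[0,0,0]]}' 0.7 40
python3 -m handwheel '{"linear":[[0,0,0],[0,0,0],[0,0,0]],"delta_rot":[[0,0,0],[0,0,0],[0,0,0]]}' 0.7 40
```

```text
time: 13.6
tool_pos: [0.4639, -0.3456, 0.0702]
ee_rot: [-2.384, -2.041, -0.0]
force: [-0.2, 0.3, -0.2]
grip_width: 1.0
finger_force: 0.0
time: 13.9
tool_pos: [0.4658, -0.349, 0.0745]
ee_rot: [2.386, 2.039, 0.001]
force: [0.8, -0.2, 0.2]
grip_width: 0.998
finger_force: 0.0
time: 14.4
tool_pos: [0.4643, -0.3492, 0.0726]
ee_rot: [2.39, 2.039, -0.0]
force: [-0.9, 0.2, 2.3]
grip_width: 0.638
finger_force: 40.2
time: 14.7
tool_pos: [0.4643, -0.3492, 0.0726]
ee_rot: [2.39, 2.039, -0.0]
force: [-1.3, 0.0, 1.9]
grip_width: 0.635
finger_force: 40.0
```

```bash
python3 -m handwheel '{"linear":[[0,0,0.03],[0,0,0.1],[0,0,0.2],[0,0,0.3],[0,0,0.4]],"delta_rot":[[0,0,0],[0,0,0],[0,0,0],[0,0,0],[0,0,0]]}' 0.7 40
python3 -m handwheel '{"linear":[[0,0.02,0.1],[0,0.07,0.2],[0,0.17,0.3],[0,0.3,0.35],[0,0.45,0.35]],"delta_rot":[[0,0,0],[0,0,0],[0,0,0],[0,0,0],[0,0,0]]}' 
python3 -m handwheel '{"linear":[[0,0.17,0],[0,0.35,0],[0,0.55,0],[0,0.75,0],[0,0.95,0]],"delta_rot":[[0,0,0],[0,0,0],[0,0,0],[0,0,0],[0,0,0]]}' 
python3 -m handwheel '{"linear":[[0.02,0.2,0],[0.04,0.4,0],[0.06,0.6,0],[0.08,0.8,0],[0.095,1,0]],"delta_rot":[[0,0,0],[0,0,0],[0,0,0],[0,0,0],[0,0,0]]}' 
python3 -m handwheel '{"linear":[[0,0.2,0],[0,0.4,0],[0,0.6,0],[0,0.75,0],[0,0.85,0]],"delta_rot":[[0,0,0],[0,0,0],[0,0,0],[0,0,0],[0,0,0]]}' 
python3 -m handwheel '{"linear":[[0,0.05,0],[0,0.05,0],[0,0.05,0],[0,0.05,0]],"delta_rot":[[0,0,0],[0,0,0],[0,0,0],[0,0,0]]}'
```

```text
time: 15.2
tool_pos: [0.4644, -0.3491, 0.1541]
ee_rot: [2.389, 2.039, 0.0]
force: [-0.2, -0.2, -2.5]
grip_width: 0.634
finger_force: 40.0
time: 15.7
tool_pos: [0.4652, -0.2593, 0.2254]
ee_rot: [2.388, 2.035, 0.002]
force: [0.2, 0.0, -2.7]
grip_width: 0.634
finger_force: 40.0
time: 16.2
tool_pos: [0.4641, -0.0674, 0.2235]
ee_rot: [2.389, 2.039, 0.0]
force: [0.6, 0.6, -2.7]
grip_width: 0.634
finger_force: 40.0
time: 16.7
tool_pos: [0.4833, 0.1325, 0.2236]
ee_rot: [2.389, 2.038, 0.001]
force: [1.2, -0.1, -3.5]
grip_width: 0.632
finger_force: 40.0
time: 17.2
tool_pos: [0.4823, 0.3038, 0.2235]
ee_rot: [-2.386, -2.042, -0.002]
force: [0.1, -0.8, -2.6]
grip_width: 0.637
finger_force: 40.0
time: 17.6
tool_pos: [0.484, 0.3089, 0.2226]
ee_rot: [2.391, 2.035, -0.001]
force: [0.0, 0.1, -2.5]
grip_width: 0.633
finger_force: 40.0
```

```bash
python3 -m handwheel '{"linear":[[0,0,-0.1],[0,0,-0.25],[0,0,-0.42],[0,0,-0.58],[0,0,-0.7]],"delta_rot":[[0,0,0],[0,0,0],[0,0,0],[0,0,0],[0,0,0]]}' 0.7 40
python3 -m handwheel '{"linear":[[0,0,-0.04],[0,0,-0.07],[0,0,-0.09],[0,0,-0.105],[0,0,-0.11]],"delta_rot":[[0,0,0],[0,0,0],[0,0,0],[0,0,0],[0,0,0]]}'
python3 -m handwheel '{"linear":[[0,0,0],[0,0,0]],"delta_rot":[[0,0,0],[0,0,0]]}'
python3 -m handwheel '{"linear":[[0,0,0],[0,0,0],[0,0,0],[0,0,0],[0,0,0]],"delta_rot":[[0,0,0],[0,0,0],[0,0,0],[0,0,0],[0,0,0]]}' 0
python3 -m handwheel '{"linear":[[0,0,0.1],[0,0,0.25],[0,0,0.42],[0,0,0.6],[0,0,0.8]],"delta_rot":[[0,0,0],[0,0,0],[0,0,0],[0,0,0],[0,0,0]]}' 0
python3 - <<'E'
from h import *
for n in('top','scene'):
    im=cams.read_camera(n);cv2.imwrite(f'pics/{n}2.png',im)
E
```

```text
time: 18.1
tool_pos: [0.4834, 0.3083, 0.0806]
ee_rot: [2.392, 2.036, -0.003]
force: [0.4, 0.5, -2.0]
grip_width: 0.632
finger_force: 40.0
time: 18.6
tool_pos: [0.4838, 0.311, 0.0612]
ee_rot: [2.39, 2.039, 0.002]
force: [-0.6, 0.1, -2.2]
grip_width: 0.638
finger_force: 40.0
time: 18.8
tool_pos: [0.4836, 0.311, 0.0611]
ee_rot: [2.39, 2.039, 0.001]
force: [0.2, -0.2, -2.1]
grip_width: 0.631
finger_force: 40.0
time: 19.3
tool_pos: [0.4834, 0.3109, 0.0608]
ee_rot: [2.39, 2.039, 0.0]
force: [0.9, -0.4, 0.3]
grip_width: 0.97
finger_force: 0.0
time: 19.8
tool_pos: [0.4829, 0.3106, 0.2216]
ee_rot: [2.39, 2.04, -0.001]
force: [-0.3, -0.5, 0.4]
grip_width: 1.001
finger_force: 0.0
```

```bash
python3 - <<'E'
import cv2,numpy as np
im=cv2.imread('pics/top2.png'); a=cv2.resize(im[100:220,280:380],None,fx=5,fy=5,interpolation=cv2.INTER_CUBIC)
b=cv2.resize(im[140:240,155:230],(300,400),interpolation=cv2.INTER_CUBIC)
c=np.zeros((600,800,3),np.uint8); c[:600,:500]=a; c[:400,500:]=b; cv2.imwrite('pics/crop2.png',c)
E
```

```text
(no output)
```

View pics/crop2.png

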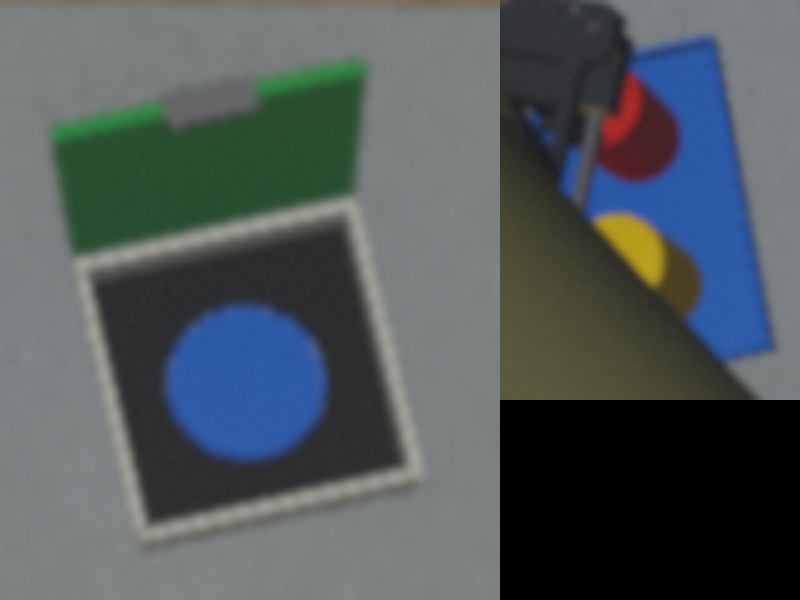

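The crop shows the case rim corners at crop (75,255), (355,200), (422,478) and (143,545), the blue nest centred at (246,383), and the lid upright behind. Both truckles stand in the tray.

```bash
python3 - <<'E'
from h import *
q=lambda u:(280+u[0]/5-.4,100+u[1]/5-.4)
C=np.array([atz('top',q(u),.044) for u in((75,255),(355,200),(422,478),(143,545))]);print(C.round(4),C.mean(0))
d=C[0]+C[1]-C[2]-C[3];print('yaw',np.arctan2(d[1],d[0]),[np.linalg.norm(C[i]-C[i-1]) for i in range(4)])
print('nest',atz('top',q((246,383)),.013))
print('lid top edge',[atz('top',q(u),.184) for u in((52,130),(365,62))])
E
```

```text
[[ 0.6257  0.0659  0.044 ]
 [ 0.6541 -0.069   0.044 ]
 [ 0.5181 -0.1005  0.044 ]
 [ 0.485   0.0323  0.044 ]] [ 0.57072457 -0.01782651  0.044     ]
yaw 0.23125474737573676 [np.float64(0.14469212967544734), np.float64(0.13789436279864203), np.float64(0.13968535362870985), np.float64(0.13689745528052627)]
nest [ 0.56986902 -0.01726391  0.013     ]
lid top edge [array([0.64484568, 0.07072035, 0.184     ]), array([ 0.67653186, -0.06383152,  0.184     ])]
```

```bash
python3 -m handwheel '{"linear":[[0,-0.1,0.05],[0,-0.3,0.05],[0,-0.52,0.05],[0,-0.76,0.05],[0,-1,0.05]],"delta_rot":[[0,0,0],[0,0,0],[0,0,0],[0,0,0],[0,0,0]]}' 0
python3 -m handwheel '{"linear":[[0,-0.2,0],[0,-0.4,0],[0,-0.6,0],[0,-0.8,0],[0,-1,0]],"delta_rot":[[0,0,0],[0,0,0],[0,0,0],[0,0,0],[0,0,0]]}' 0
python3 -m handwheel '{"linear":[[0.05,-0.2,0],[0.1,-0.4,0],[0.15,-0.6,0],[0.2,-0.8,0],[0.235,-0.95,0]],"delta_rot":[[0,0,0],[0,0,0],[0,0,0],[0,0,0],[0,0,0]]}' 0
python3 -m handwheel '{"linear":[[0,-0.1,-0.1],[0,-0.16,-0.3],[0,-0.16,-0.5],[0,-0.16,-0.5],[0,-0.16,-0.5]],"delta_rot":[[0,0,0],[0,0,0],[0,0,0],[0,0,0],[0,0,0]]}' 0
python3 - <<'E'
from look import *
o=observe();print(o['tool_pos'],o['joints'])
im,cp=grab('w5')
c=blob(im,(20,60,90),(35,185,255),(250,0,400,300)); print(c.min(0),c.max(0),fit(cyl(.031,.016,.032),[('wrist',c,cp)],[.53,-.311]))
E
```

```text
time: 20.4
tool_pos: [0.4829, 0.1091, 0.2302]
ee_rot: [2.389, 2.04, -0.0]
force: [0.6, -0.4, -0.6]
grip_width: 1.002
finger_force: 0.0
time: 20.9
tool_pos: [0.4829, -0.0908, 0.2303]
ee_rot: [2.389, 2.039, -0.001]
force: [0.0, 0.9, -0.0]
grip_width: 1.001
finger_force: 0.0
time: 21.4
tool_pos: [0.53, -0.2822, 0.2296]
ee_rot: [-2.392, -2.036, 0.001]
force: [0.8, 0.4, 0.1]
grip_width: 0.998
finger_force: 0.0
time: 21.9
tool_pos: [0.5302, -0.3105, 0.1304]
ee_rot: [-2.388, -2.039, -0.0]
force: [1.1, 0.3, 1.1]
grip_width: 0.999
finger_force: 0.0
[ 0.53024383 -0.31049522  0.13044615] [ 0.86986908  0.34354989 -0.46690861  1.6439434   0.16298598  1.19443482
  0.20878266]
[273. 188.] [366. 283.] (array([ 0.53043838, -0.31080712]), np.float64(1.216273794009124))
```

View pics/w5.png

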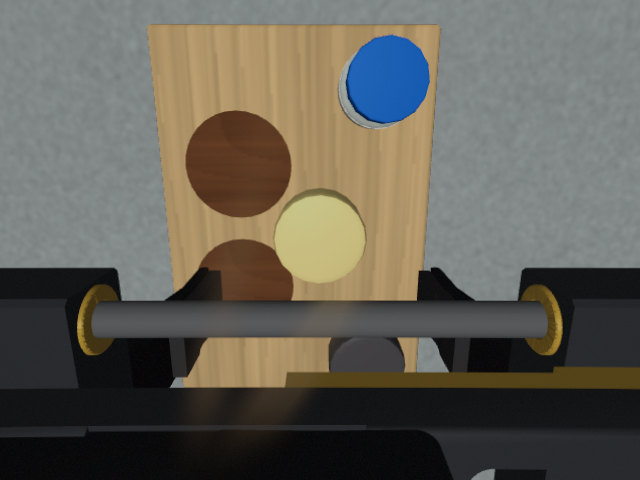

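The pale cheese at (320,236) is centred between the fingers, and both marks are bare. Descending to grip it near its top.

```bash
python3 -m handwheel '{"linear":[[0,0,-0.1],[0,0,-0.25],[0,0,-0.4],[0,0,-0.5],[0,0,-0.5]],"delta_rot":[[0,0,0],[0,0,0],[0,0,0],[0,0,0],[0,0,0]]}' 0 15
python3 -m handwheel '{"linear":[[0,0,0],[0,0,0]],"delta_rot":[[0,0,0],[0,0,0]]}' 0 15
python3 -m handwheel '{"linear":[[0,0,0],[0,0,0],[0,0,0],[0,0,0],[0,0,0]],"delta_rot":[[0,0,0],[0,0,0],[0,0,0],[0,0,0],[0,0,0]]}' 0.7 15
python3 -m handwheel '{"linear":[[0,0,0.02],[0,0,0.06],[0,0,0.15],[0,0,0.3],[0,0,0.5]],"delta_rot":[[0,0,0],[0,0,0],[0,0,0],[0,0,0],[0,0,0]]}' 0.7 15
```

```text
time: 22.45
tool_pos: [0.5301, -0.3106, 0.0303]
ee_rot: [-2.388, -2.039, 0.001]
force: [-0.0, -0.8, 0.7]
grip_width: 0.998
finger_force: 0.0
time: 22.65
tool_pos: [0.5324, -0.312, 0.0335]
ee_rot: [2.386, 2.037, 0.002]
force: [-0.3, 1.5, -0.0]
grip_width: 1.001
finger_force: 0.0
time: 23.15
tool_pos: [0.5304, -0.3112, 0.0308]
ee_rot: [2.39, 2.039, -0.0]
force: [-0.6, -0.9, 1.1]
grip_width: 0.705
finger_force: 15.0
time: 23.65
tool_pos: [0.529, -0.3104, 0.1302]
ee_rot: [-2.387, -2.037, 0.002]
force: [0.3, 0.5, -0.6]
grip_width: 0.704
finger_force: 15.0
```

```bash
python3 -m handwheel '{"linear":[[0,0.05,0.15],[0,0.15,0.3],[0,0.3,0.45],[0,0.45,0.55],[0,0.6,0.55]],"delta_rot":[[0,0,0.02],[0,0,0.04],[0,0,0.06],[0,0,0.08],[0,0,0.1]]}' 0.7 15
python3 -m handwheel '{"linear":[[0,0.15,0],[0,0.3,0],[0,0.45,0],[0,0.6,0],[0,0.7,0]],"delta_rot":[[0,0,0.02],[0,0,0.04],[0,0,0.06],[0,0,0.08],[0,0,0.1]]}' 0.7 15
python3 -m handwheel '{"linear":[[0.05,0.05,0],[0.1,0.1,0],[0.15,0.15,0],[0.18,0.165,0],[0.2,0.165,0]],"delta_rot":[[0,0,0.02],[0,0,0.04],[0,0,0.06],[0,0,0.08],[0,0,0.1]]}' 0.7 15
python3 -m handwheel '{"linear":[[0,0,0],[0,0,0],[0,0,0]],"delta_rot":[[0,0,0.012],[0,0,0.012],[0,0,0.012]]}' 0.7 15
python3 - <<'E'
from look import *
o=observe();m=R.from_rotvec(o['ee_rot']).as_matrix();print(o['tool_pos'],o['joints'],m.round(3).tolist(),np.arctan2(m[1,1],m[0,1]))
im,cp=grab('w6')
c=blob(im,(105,120,40),(125,255,255),(0,0,640,310)); print(c.min(0),c.max(0))
E
```

```text
time: 24.15
tool_pos: [0.5321, -0.1902, 0.2448]
ee_rot: [1.632, 2.677, 0.001]
force: [0.3, -0.7, -0.6]
grip_width: 0.704
finger_force: 15.0
time: 24.65
tool_pos: [0.5301, -0.0482, 0.2413]
ee_rot: [0.722, 3.057, 0.0]
force: [-0.2, 0.9, -0.8]
grip_width: 0.703
finger_force: 15.0
time: 25.15
tool_pos: [0.5706, -0.017, 0.2411]
ee_rot: [-0.256, 3.131, 0.0]
force: [0.2, -0.2, -1.0]
grip_width: 0.705
finger_force: 15.0
time: 25.45
tool_pos: [0.5702, -0.0182, 0.2409]
ee_rot: [-0.36, 3.121, -0.0]
force: [-0.3, 0.1, -1.7]
grip_width: 0.702
finger_force: 15.0
[ 0.57023961 -0.01816724  0.2408724 ] [ 0.7364435   0.23504507 -0.87065626  1.60293657  0.18225265  1.38841793
  1.6466511 ] [[-0.974, -0.228, 0.0], [-0.228, 0.974, -0.0], [-0.0, -0.0, -1.0]] 1.8004812841536177
[576. 136.] [639. 277.]
```

View pics/w6.png

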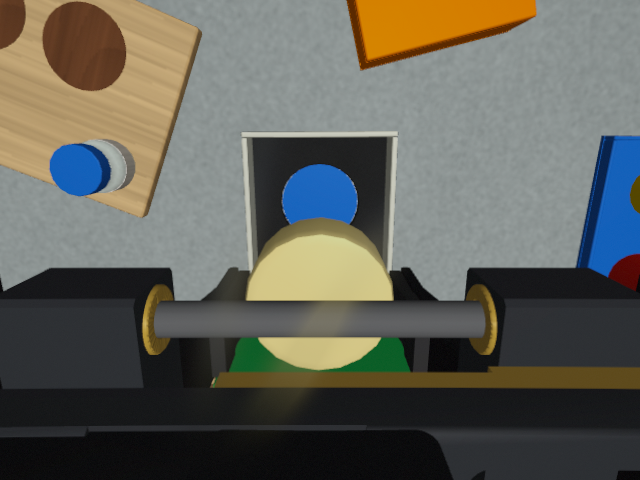

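The view is straight down on the case: front rim corners at (241,133) and (397,133), nest spanning columns 282-357 with its near edge at row 164. The held cheese hides the rest.

```bash
python3 - <<'E'
from look import *
im=cv2.imread('pics/w6.png');cp=campose('wrist'); o=observe()
a,b=[atz('wrist',u,.044,cp) for u in((241,132.5),(398,132.5))]; e=(a-b)[:2];e/=np.linalg.norm(e)
yaw=np.arctan2(e[1],e[0])+np.pi/2; yaw=(yaw+np.pi/2)%np.pi-np.pi/2; X=np.array([np.cos(yaw),np.sin(yaw)])
print(np.linalg.norm(a-b),yaw,'centre',(a+b)[:2]/2+.07*X)
c=blob(im,(105,120,40),(125,255,255),(270,150,370,216)); c=c[c[:,1]<208]
P=np.array([atz('wrist',u,.015,cp)[:2] for u in c]); f=least_squares(lambda p:np.hypot(*(P-p).T)-.039,[.57,-.018],loss='soft_l1',f_scale=.001);print('nest',f.x,np.abs(f.fun).mean())
X=np.array([np.cos(.231),np.sin(.231)]);print('tcp',o['tool_pos'])
E
```

```text
0.13989096233451195 0.2296554347489792 centre [ 0.57333233 -0.01749832]
nest [ 0.57244038 -0.01781326] 0.0007324423256713563
tcp [ 0.5702334  -0.01822742  0.24082351]
```

```bash
python3 -m handwheel '{"linear":[[0.01,0,-0.12],[0.01,0,-0.3],[0.01,0,-0.48],[0.01,0,-0.66],[0.01,0,-0.8]],"delta_rot":[[0,0,0],[0,0,0],[0,0,0],[0,0,0],[0,0,0]]}' 0.7 15
python3 -m handwheel '{"linear":[[0,0,-0.08],[0,0,-0.16],[0,0,-0.22],[0,0,-0.26],[0,0,-0.275]],"delta_rot":[[0,0,0],[0,0,0],[0,0,0],[0,0,0],[0,0,0]]}' 0.7 15
python3 -m handwheel '{"linear":[[0,0,-0.01],[0,0,-0.02],[0,0,-0.02],[0,0,-0.02]],"delta_rot":[[0,0,0],[0,0,0],[0,0,0],[0,0,0]]}' 0.7 15
```

```text
time: 26.0
tool_pos: [0.5714, -0.0185, 0.0786]
ee_rot: [0.36, -3.119, 0.0]
force: [-0.9, -0.4, -0.9]
grip_width: 0.705
finger_force: 15.0
time: 26.5
tool_pos: [0.5724, -0.0182, 0.0253]
ee_rot: [0.363, -3.121, -0.0]
force: [-0.8, 0.4, -0.9]
grip_width: 0.702
finger_force: 15.0
time: 26.9
tool_pos: [0.5726, -0.0182, 0.0219]
ee_rot: [-0.363, 3.12, -0.0]
force: [0.4, -0.6, -1.7]
grip_width: 0.702
finger_force: 15.0
```

```bash
python3 -m handwheel '{"linear":[[0,0,-0.004],[0,0,-0.008],[0,0,-0.008]],"delta_rot":[[0,0,0],[0,0,0],[0,0,0]]}' 0.7 15
python3 -m handwheel '{"linear":[[0,0,0],[0,0,0],[0,0,0],[0,0,0]],"delta_rot":[[0,0,0],[0,0,0],[0,0,0],[0,0,0]]}' 0.12 15
python3 -m handwheel '{"linear":[[0,0,0.06],[0,0,0.18],[0,0,0.35],[0,0,0.55],[0,0,0.75]],"delta_rot":[[0,0,0],[0,0,0],[0,0,0],[0,0,0],[0,0,0]]}'
python3 -m handwheel '{"linear":[[0,0,0.2],[0,0,0.35],[0,0,0.35],[0,0,0.35]],"delta_rot":[[0,0,0],[0,0,0],[0,0,0],[0,0,0]]}'
python3 - <<'E'
from look import *
print(observe()['tool_pos']); im,cp=grab('w7'); cv2.imwrite('pics/w7c.png',im[80:380])
E
```

```text
time: 27.2
tool_pos: [0.5723, -0.0182, 0.0199]
ee_rot: [0.363, -3.121, -0.0]
force: [0.4, -0.1, -1.3]
grip_width: 0.702
finger_force: 15.0
time: 27.6
tool_pos: [0.5725, -0.0182, 0.0201]
ee_rot: [-0.363, 3.12, 0.0]
force: [-0.7, 0.0, 0.2]
grip_width: 0.868
finger_force: 0.0
time: 28.1
tool_pos: [0.5721, -0.0179, 0.1722]
ee_rot: [-0.364, 3.12, 0.0]
force: [1.8, -0.7, 0.1]
grip_width: 0.881
finger_force: 0.0
time: 28.5
tool_pos: [0.5726, -0.018, 0.2411]
ee_rot: [-0.363, 3.119, -0.001]
force: [-0.1, -0.7, -0.5]
grip_width: 0.88
finger_force: 0.0
[ 0.57259676 -0.01798207  0.24109658]
```

View pics/w7c.png

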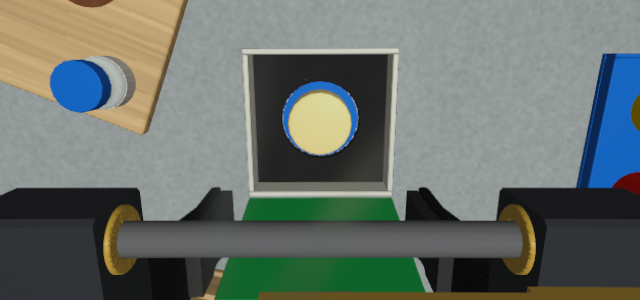

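The pale cheese lies flat inside the blue ring of the nest, at (320,123) in the crop, and the lid is still open. Going over the lid with the fingers shut, to its outer side.

```bash
python3 -m handwheel '{"linear":[[0.15,0.03,0.05],[0.3,0.07,0.05],[0.45,0.11,0.05],[0.6,0.145,0.05],[0.66,0.155,0.05]],"delta_rot":[[0,0,0],[0,0,0],[0,0,0],[0,0,0],[0,0,0]]}' 1 15
python3 -m handwheel '{"linear":[[0,0,0],[0,0,0],[0,0,0]],"delta_rot":[[0,0,0],[0,0,0],[0,0,0]]}'
python3 -m handwheel '{"linear":[[0,0,-0.12],[0,0,-0.26],[0,0,-0.4],[0,0,-0.48],[0,0,-0.48]],"delta_rot":[[0,0,0],[0,0,0],[0,0,0],[0,0,0],[0,0,0]]}'
```

```text
time: 29.05
tool_pos: [0.7052, 0.014, 0.2467]
ee_rot: [0.365, -3.117, -0.003]
force: [-0.3, 0.6, 0.6]
grip_width: 0.509
finger_force: 0.0
time: 29.35
tool_pos: [0.7034, 0.0125, 0.2495]
ee_rot: [0.363, -3.119, 0.0]
force: [0.9, 0.4, 0.9]
grip_width: 0.236
finger_force: 0.0
time: 29.85
tool_pos: [0.7024, 0.0118, 0.1516]
ee_rot: [0.362, -3.116, 0.0]
force: [-1.0, 0.2, -0.1]
grip_width: 0.007
finger_force: 0.0
```

```bash
python3 -m handwheel '{"linear":[[-0.1,-0.023,0],[-0.2,-0.046,0],[-0.28,-0.065,0],[-0.35,-0.082,-0.005],[-0.43,-0.1,-0.015]],"delta_rot":[[0,0,0],[0,0,0],[0,0,0],[0,0,0],[0,0,0]]}'
python3 -m handwheel '{"linear":[[-0.05,-0.012,-0.02],[-0.1,-0.023,-0.04],[-0.145,-0.034,-0.075],[-0.19,-0.045,-0.115],[-0.23,-0.053,-0.155]],"delta_rot":[[0,0,0],[0,0,0],[0,0,0],[0,0,0],[0,0,0]]}'
```

```text
time: 30.35
tool_pos: [0.6195, -0.0068, 0.1535]
ee_rot: [-0.363, 3.115, -0.001]
force: [1.8, 1.0, -0.0]
grip_width: 0.005
finger_force: 0.7
time: 30.85
tool_pos: [0.5717, -0.0181, 0.1195]
ee_rot: [0.363, -3.12, 0.0]
force: [-0.1, -0.7, 1.2]
grip_width: 0.002
finger_force: 0.5
```

```bash
python3 -m handwheel '{"linear":[[-0.05,-0.012,-0.05],[-0.09,-0.021,-0.12],[-0.115,-0.027,-0.19],[-0.135,-0.031,-0.25],[-0.145,-0.034,-0.295]],"delta_rot":[[0,0,0],[0,0,0],[0,0,0],[0,0,0],[0,0,0]]}'
python3 -m handwheel '{"linear":[[0,0,-0.015],[0,0,-0.03],[0,0,-0.04],[0,0,-0.04]],"delta_rot":[[0,0,0],[0,0,0],[0,0,0],[0,0,0]]}'
```

```text
time: 31.35
tool_pos: [0.5427, -0.0246, 0.0597]
ee_rot: [0.363, -3.12, -0.001]
force: [0.2, 0.1, 1.8]
grip_width: 0.006
finger_force: 0.3
time: 31.75
tool_pos: [0.5437, -0.0243, 0.0532]
ee_rot: [-0.363, 3.12, 0.0]
force: [-0.8, -0.0, 0.6]
grip_width: 0.003
finger_force: 0.0
```

```bash
python3 -m handwheel '{"linear":[[0,0,-0.004],[0,0,-0.008],[0,0,-0.008]],"delta_rot":[[0,0,0],[0,0,0],[0,0,0]]}'
python3 -m handwheel '{"linear":[[0,0,-0.004],[0,0,-0.008],[0,0,-0.008]],"delta_rot":[[0,0,0],[0,0,0],[0,0,0]]}'
```

```text
time: 32.05
tool_pos: [0.5439, -0.0244, 0.0528]
ee_rot: [-0.363, 3.12, -0.001]
force: [-3.9, 0.5, 9.5]
grip_width: 0.007
finger_force: 4.7
time: 32.35
tool_pos: [0.544, -0.0244, 0.0527]
ee_rot: [-0.363, 3.12, -0.003]
force: [-8.2, 0.1, 20.0]
grip_width: 0.01
finger_force: 10.1
```

```bash
python3 -m handwheel '{"linear":[[0,0,0.1],[0,0,0.25],[0,0,0.45],[0,0,0.65],[0,0,0.87]],"delta_rot":[[0,0,0],[0,0,0],[0,0,0],[0,0,0],[0,0,0]]}' 0 40
python3 -m handwheel '{"linear":[[-0.06,0.15,0],[-0.12,0.3,0],[-0.18,0.45,0],[-0.24,0.6,0],[-0.3,0.8,0]],"delta_rot":[[0,0,-0.02],[0,0,-0.04],[0,0,-0.06],[0,0,-0.08],[0,0,-0.1]]}' 
python3 -m handwheel '{"linear":[[0,0.17,0],[0,0.34,0],[0,0.51,0],[0,0.68,0],[0,0.85,0]],"delta_rot":[[0,0,-0.02],[0,0,-0.04],[0,0,-0.06],[0,0,-0.08],[0,0,-0.1]]}' 
python3 -m handwheel '{"linear":[[0,0.02,0],[0,0.02,0],[0,0.02,0],[0,0.02,0],[0,0.02,0]],"delta_rot":[[0,0,-0.02],[0,0,-0.04],[0,0,-0.06],[0,0,-0.08],[0,0,-0.1]]}' 
python3 -m handwheel '{"linear":[[0,0,0],[0,0,0],[0,0,0]],"delta_rot":[[0,0,-0.012],[0,0,-0.012],[0,0,-0.012]]}'
python3 - <<'E'
from look import *
o=observe();m=R.from_rotvec(o['ee_rot']).as_matrix();print(o['tool_pos'],np.arctan2(m[1,1],m[0,1]))
im,cp=grab('w8')
c=blob(im,(20,190,20),(35,255,255),(220,100,420,300)); print(c.min(0),c.max(0),fit(cyl(.028,.004,.11),[('wrist',c,cp)],[.483,.311]))
s=cams.read_camera('scene'); cv2.imwrite('pics/scene3.png',s)
E
```

```text
time: 32.85
tool_pos: [0.5429, -0.0245, 0.2251]
ee_rot: [0.363, -3.12, 0.0]
force: [1.2, -0.7, 0.0]
grip_width: 0.375
finger_force: 0.0
time: 33.35
tool_pos: [0.4832, 0.1352, 0.224]
ee_rot: [0.631, 3.076, -0.002]
force: [0.4, 0.6, 0.2]
grip_width: 0.833
finger_force: 0.0
time: 33.85
tool_pos: [0.4835, 0.3067, 0.2238]
ee_rot: [1.548, 2.733, 0.001]
force: [-0.0, -0.4, 0.3]
grip_width: 1.0
finger_force: 0.0
time: 34.35
tool_pos: [0.4834, 0.3096, 0.2239]
ee_rot: [2.316, 2.122, 0.001]
force: [0.7, -0.1, -0.2]
grip_width: 1.002
finger_force: 0.0
time: 34.65
tool_pos: [0.4833, 0.3095, 0.2239]
ee_rot: [2.387, 2.042, 0.0]
force: [0.2, 0.3, -0.1]
grip_width: 0.999
finger_force: 0.0
[0.48334133 0.30951666 0.22386841] -0.1559081681726895
[282. 173.] [356. 260.] (array([0.48401984, 0.31288836]), np.float64(2.0008720899959003))
```

View pics/scene3.png

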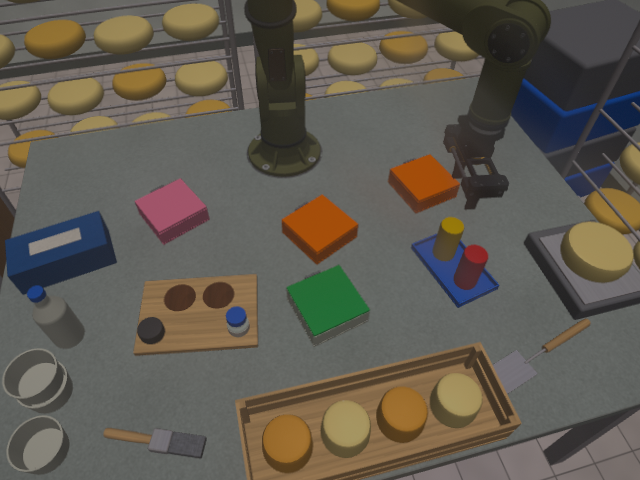

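The green lid is flat and shut at (328,300). The yellow (449,239) and red (471,267) truckles stand in the tray. Regrasping yellow at its release pose.

```bash
python3 -m handwheel '{"linear":[[0,0.007,-0.12],[0,0.007,-0.3],[0,0.007,-0.5],[0,0.007,-0.7],[0,0.007,-0.815]],"delta_rot":[[0,0,0],[0,0,0],[0,0,0],[0,0,0],[0,0,0]]}' 0 40
python3 -m handwheel '{"linear":[[0,0,0],[0,0,0],[0,0,0]],"delta_rot":[[0,0,0],[0,0,0],[0,0,0]]}' 
python3 -m handwheel '{"linear":[[0,0,0],[0,0,0],[0,0,0],[0,0,0],[0,0,0]],"delta_rot":[[0,0,0],[0,0,0],[0,0,0],[0,0,0],[0,0,0]]}' 0.7 40
python3 -m handwheel '{"linear":[[0,0,0.03],[0,0,0.1],[0,0,0.2],[0,0,0.35],[0,0,0.5]],"delta_rot":[[0,0,0],[0,0,0],[0,0,0],[0,0,0],[0,0,0]]}' 0.7 40
```

```text
time: 35.25
tool_pos: [0.4819, 0.3095, 0.0576]
ee_rot: [-2.388, -2.04, 0.006]
force: [-0.1, 0.7, 0.1]
grip_width: 1.0
finger_force: 0.0
time: 35.55
tool_pos: [0.4845, 0.3118, 0.0627]
ee_rot: [2.389, 2.039, 0.005]
force: [0.1, 0.4, -0.6]
grip_width: 0.999
finger_force: 0.0
time: 36.05
tool_pos: [0.4835, 0.3108, 0.0609]
ee_rot: [2.39, 2.039, 0.0]
force: [0.7, -0.6, -0.3]
grip_width: 0.637
finger_force: 40.2
time: 36.55
tool_pos: [0.4828, 0.3108, 0.1623]
ee_rot: [-2.389, -2.04, 0.001]
force: [0.2, -0.6, -2.4]
grip_width: 0.636
finger_force: 40.0
```

```bash
python3 -m handwheel '{"linear":[[0,-0.05,0.1],[0,-0.15,0.2],[0,-0.3,0.3],[0,-0.48,0.3],[0,-0.68,0.3]],"delta_rot":[[0,0,0],[0,0,0],[0,0,0],[0,0,0],[0,0,0]]}' 0.7 40
python3 -m handwheel '{"linear":[[-0.02,-0.2,0],[-0.04,-0.4,0],[-0.06,-0.6,0],[-0.08,-0.8,0],[-0.095,-1,0]],"delta_rot":[[0,0,0],[0,0,0],[0,0,0],[0,0,0],[0,0,0]]}' 
python3 -m handwheel '{"linear":[[0,-0.2,0],[0,-0.4,0],[0,-0.6,0],[0,-0.8,0],[0,-0.96,0]],"delta_rot":[[0,0,0],[0,0,0],[0,0,0],[0,0,0],[0,0,0]]}' 
python3 -m handwheel '{"linear":[[0,-0.15,0],[0,-0.3,0],[0,-0.45,0],[0,-0.57,0],[0,-0.66,0]],"delta_rot":[[0,0,0],[0,0,0],[0,0,0],[0,0,0],[0,0,0]]}' 
python3 -m handwheel '{"linear":[[0,0,0],[0,0,0],[0,0,0]],"delta_rot":[[0,0,0],[0,0,0],[0,0,0]]}'
```

```text
time: 37.05
tool_pos: [0.4832, 0.1751, 0.2224]
ee_rot: [2.386, 2.042, 0.003]
force: [0.8, -1.4, -2.7]
grip_width: 0.634
finger_force: 40.0
time: 37.55
tool_pos: [0.4638, -0.0262, 0.2218]
ee_rot: [2.388, 2.039, 0.001]
force: [1.8, 0.5, -1.8]
grip_width: 0.634
finger_force: 40.0
time: 38.05
tool_pos: [0.4639, -0.2193, 0.2216]
ee_rot: [2.39, 2.037, -0.0]
force: [1.2, 0.5, -3.2]
grip_width: 0.636
finger_force: 40.0
time: 38.55
tool_pos: [0.464, -0.3507, 0.2213]
ee_rot: [2.39, 2.038, 0.0]
force: [0.1, 0.3, -2.9]
grip_width: 0.634
finger_force: 40.0
time: 38.85
tool_pos: [0.465, -0.3473, 0.221]
ee_rot: [-2.387, -2.042, -0.001]
force: [0.5, 1.0, -2.8]
grip_width: 0.637
finger_force: 40.0
```

```bash
python3 -m handwheel '{"linear":[[0,0,-0.1],[0,0,-0.25],[0,0,-0.42],[0,0,-0.56],[0,0,-0.66]],"delta_rot":[[0,0,0],[0,0,0],[0,0,0],[0,0,0],[0,0,0]]}' 0.7 40
python3 -m handwheel '{"linear":[[0,0,-0.03],[0,0,-0.05],[0,0,-0.065],[0,0,-0.065],[0,0,-0.065]],"delta_rot":[[0,0,0],[0,0,0],[0,0,0],[0,0,0],[0,0,0]]}'
python3 -m handwheel '{"linear":[[0,0,0],[0,0,0],[0,0,0]],"delta_rot":[[0,0,0],[0,0,0],[0,0,0]]}'
```

```text
time: 39.35
tool_pos: [0.464, -0.3469, 0.087]
ee_rot: [-2.386, -2.04, 0.0]
force: [0.2, 0.4, -2.4]
grip_width: 0.635
finger_force: 40.0
time: 39.85
tool_pos: [0.4649, -0.3496, 0.0769]
ee_rot: [2.388, 2.038, 0.001]
force: [-0.2, -0.0, -2.2]
grip_width: 0.632
finger_force: 40.0
time: 40.15
tool_pos: [0.4644, -0.3493, 0.076]
ee_rot: [2.389, 2.039, 0.0]
force: [-0.7, 0.2, -2.1]
grip_width: 0.636
finger_force: 40.0
```

```bash
python3 -m handwheel '{"linear":[[0,0,-0.006],[0,0,-0.011],[0,0,-0.014],[0,0,-0.014]],"delta_rot":[[0,0,0],[0,0,0],[0,0,0],[0,0,0]]}'
python3 -m handwheel '{"linear":[[0,0,-0.002],[0,0,-0.003],[0,0,-0.003]],"delta_rot":[[0,0,0],[0,0,0],[0,0,0]]}'
python3 -m handwheel '{"linear":[[0,0,0],[0,0,0],[0,0,0],[0,0,0],[0,0,0]],"delta_rot":[[0,0,0],[0,0,0],[0,0,0],[0,0,0],[0,0,0]]}' 0
python3 -m handwheel '{"linear":[[0,0,0.1],[0,0,0.25],[0,0,0.42],[0,0,0.6],[0,0,0.75]],"delta_rot":[[0,0,0],[0,0,0],[0,0,0],[0,0,0],[0,0,0]]}' 0
python3 -m handwheel '{"linear":[[0,0.1,0],[0,0.3,0],[0,0.5,0],[0,0.75,0],[0,1,0]],"delta_rot":[[0,0,0],[0,0,0],[0,0,0],[0,0,0],[0,0,0]]}'
python3 -m handwheel '{"linear":[[0,0.2,0],[0,0.4,0],[0.05,0.6,0],[0.1,0.8,0],[0.15,1,0]],"delta_rot":[[0,0,0],[0,0,0],[0,0,0],[0,0,0],[0,0,0]]}'
python3 -m handwheel '{"linear":[[0.1,0.2,0],[0.2,0.4,0],[0.3,0.6,0],[0.37,0.8,0],[0.405,0.95,0]],"delta_rot":[[0,0,0],[0,0,0],[0,0,0],[0,0,0],[0,0,0]]}'
python3 -m handwheel '{"linear":[[0,0.2,0],[0,0.36,0],[0,0.44,0],[0,0.44,0],[0,0.44,0]],"delta_rot":[[0,0,0],[0,0,0],[0,0,0],[0,0,0],[0,0,0]]}'
```

```text
time: 40.55
tool_pos: [0.4643, -0.3491, 0.0729]
ee_rot: [-2.39, -2.039, 0.0]
force: [0.6, 0.3, -2.1]
grip_width: 0.631
finger_force: 40.0
time: 40.85
tool_pos: [0.4643, -0.3491, 0.0729]
ee_rot: [2.39, 2.039, -0.0]
force: [-2.1, 1.9, 3.3]
grip_width: 0.632
finger_force: 40.0
time: 41.35
tool_pos: [0.4644, -0.3492, 0.0723]
ee_rot: [2.39, 2.039, 0.0]
force: [-0.8, -0.2, 0.5]
grip_width: 0.969
finger_force: 0.0
time: 41.85
tool_pos: [0.4647, -0.3493, 0.2245]
ee_rot: [2.388, 2.038, 0.001]
force: [1.2, -0.1, -0.2]
grip_width: 0.997
finger_force: 0.0
time: 42.35
tool_pos: [0.4635, -0.1468, 0.2214]
ee_rot: [-2.39, -2.038, 0.001]
force: [1.4, 0.4, 0.7]
grip_width: 0.998
finger_force: 0.0
time: 42.85
tool_pos: [0.4937, 0.0529, 0.2217]
ee_rot: [2.389, 2.039, -0.001]
force: [0.1, -0.4, 0.0]
grip_width: 1.001
finger_force: 0.0
time: 43.35
tool_pos: [0.5748, 0.2441, 0.221]
ee_rot: [-2.386, -2.04, 0.001]
force: [-0.2, 1.0, 0.1]
grip_width: 1.003
finger_force: 0.0
time: 43.85
tool_pos: [0.5747, 0.3286, 0.2215]
ee_rot: [2.389, 2.04, -0.002]
force: [0.4, 0.3, -0.1]
grip_width: 1.001
finger_force: 0.0
```

```bash
python3 -m handwheel '{"linear":[[0.004,0.007,-0.12],[0.004,0.007,-0.3],[0.004,0.007,-0.5],[0.004,0.007,-0.7],[0.004,0.007,-0.807]],"delta_rot":[[0,0,0],[0,0,0],[0,0,0],[0,0,0],[0,0,0]]}' 0 40
python3 -m handwheel '{"linear":[[0,0,0],[0,0,0],[0,0,0],[0,0,0],[0,0,0]],"delta_rot":[[0,0,0],[0,0,0],[0,0,0],[0,0,0],[0,0,0]]}'
```

```text
time: 44.35
tool_pos: [0.5752, 0.3261, 0.057]
ee_rot: [2.392, 2.035, -0.009]
force: [-0.2, -0.8, -0.7]
grip_width: 1.0
finger_force: 0.0
time: 44.85
tool_pos: [0.5769, 0.3306, 0.0625]
ee_rot: [2.389, 2.039, 0.004]
force: [0.1, 0.6, 0.8]
grip_width: 0.996
finger_force: 0.0
```

```bash
python3 -m handwheel '{"linear":[[0,0,0],[0,0,0],[0,0,0],[0,0,0],[0,0,0]],"delta_rot":[[0,0,0],[0,0,0],[0,0,0],[0,0,0],[0,0,0]]}' 0.7 40
python3 -m handwheel '{"linear":[[0,0,0],[0,0,0]],"delta_rot":[[0,0,0],[0,0,0]]}' 0.7 40
python3 -m handwheel '{"linear":[[0,0,0.03],[0,0,0.1],[0,0,0.2],[0,0,0.35],[0,0,0.5]],"delta_rot":[[0,0,0],[0,0,0],[0,0,0],[0,0,0],[0,0,0]]}' 0.7 40
python3 -m handwheel '{"linear":[[0,0,0.1],[0,0,0.2],[0,0,0.3],[0,0,0.3],[0,0,0.3]],"delta_rot":[[0,0,0],[0,0,0],[0,0,0],[0,0,0],[0,0,0]]}'
```

```text
time: 45.35
tool_pos: [0.576, 0.3303, 0.0609]
ee_rot: [-2.39, -2.039, 0.0]
force: [-0.2, 0.6, 0.4]
grip_width: 0.633
finger_force: 40.2
time: 45.55
tool_pos: [0.576, 0.3302, 0.0609]
ee_rot: [-2.39, -2.039, 0.0]
force: [-0.6, 0.2, -0.6]
grip_width: 0.637
finger_force: 40.0
time: 46.05
tool_pos: [0.5758, 0.33, 0.1623]
ee_rot: [-2.39, -2.039, 0.001]
force: [0.6, -0.2, -4.3]
grip_width: 0.633
finger_force: 40.0
time: 46.55
tool_pos: [0.576, 0.3303, 0.2212]
ee_rot: [2.389, 2.039, 0.001]
force: [-0.1, -0.8, -4.4]
grip_width: 0.632
finger_force: 40.0
```

```bash
python3 -m handwheel '{"linear":[[-0.03,-0.07,0],[-0.08,-0.2,0],[-0.16,-0.36,0],[-0.24,-0.54,0],[-0.32,-0.72,0]],"delta_rot":[[0,0,0],[0,0,0],[0,0,0],[0,0,0],[0,0,0]]}' 0.7 40
python3 -m handwheel '{"linear":[[-0.06,-0.2,0],[-0.12,-0.4,0],[-0.15,-0.6,0],[-0.15,-0.8,0],[-0.15,-1,0]],"delta_rot":[[0,0,0],[0,0,0],[0,0,0],[0,0,0],[0,0,0]]}' 
python3 -m handwheel '{"linear":[[0,-0.2,0],[0,-0.4,0],[0,-0.6,0],[0,-0.78,0],[0,-0.92,0]],"delta_rot":[[0,0,0],[0,0,0],[0,0,0],[0,0,0],[0,0,0]]}' 
python3 -m handwheel '{"linear":[[0,-0.1,0],[0,-0.18,0],[0,-0.23,0],[0,-0.26,0],[0,-0.28,0]],"delta_rot":[[0,0,0],[0,0,0],[0,0,0],[0,0,0],[0,0,0]]}' 
python3 -m handwheel '{"linear":[[0,0,0],[0,0,0],[0,0,0],[0,0,0],[0,0,0]],"delta_rot":[[0,0,0],[0,0,0],[0,0,0],[0,0,0],[0,0,0]]}'
```

```text
time: 47.05
tool_pos: [0.5104, 0.1846, 0.2191]
ee_rot: [-2.388, -2.039, 0.004]
force: [0.9, -0.6, -3.1]
grip_width: 0.634
finger_force: 40.0
time: 47.55
tool_pos: [0.4807, -0.0155, 0.2199]
ee_rot: [-2.39, -2.039, 0.003]
force: [0.8, -0.5, -3.4]
grip_width: 0.637
finger_force: 40.0
time: 48.05
tool_pos: [0.4805, -0.2003, 0.2193]
ee_rot: [-2.391, -2.035, 0.003]
force: [1.2, 0.2, -3.5]
grip_width: 0.633
finger_force: 40.0
time: 48.55
tool_pos: [0.4824, -0.2531, 0.221]
ee_rot: [-2.388, -2.041, -0.001]
force: [0.0, 1.5, -3.4]
grip_width: 0.635
finger_force: 40.0
time: 49.05
tool_pos: [0.4822, -0.2535, 0.2211]
ee_rot: [2.389, 2.04, 0.0]
force: [0.2, -0.3, -4.0]
grip_width: 0.639
finger_force: 40.0
```

```bash
python3 -m handwheel '{"linear":[[0,0,-0.1],[0,0,-0.25],[0,0,-0.42],[0,0,-0.56],[0,0,-0.66]],"delta_rot":[[0,0,0],[0,0,0],[0,0,0],[0,0,0],[0,0,0]]}' 0.7 40
python3 -m handwheel '{"linear":[[0,0,-0.03],[0,0,-0.05],[0,0,-0.065],[0,0,-0.065],[0,0,-0.065]],"delta_rot":[[0,0,0],[0,0,0],[0,0,0],[0,0,0],[0,0,0]]}'
python3 -m handwheel '{"linear":[[0,0,0],[0,0,0],[0,0,0]],"delta_rot":[[0,0,0],[0,0,0],[0,0,0]]}'
```

```text
time: 49.55
tool_pos: [0.4811, -0.2533, 0.0869]
ee_rot: [-2.388, -2.038, 0.001]
force: [-0.1, 0.3, -4.6]
grip_width: 0.634
finger_force: 40.0
time: 50.05
tool_pos: [0.4828, -0.2541, 0.077]
ee_rot: [2.389, 2.038, 0.001]
force: [0.4, 0.5, -3.6]
grip_width: 0.637
finger_force: 40.0
time: 50.35
tool_pos: [0.4823, -0.2539, 0.0762]
ee_rot: [2.389, 2.039, 0.0]
force: [-0.4, -0.1, -3.8]
grip_width: 0.634
finger_force: 40.0
```

```bash
python3 -m handwheel '{"linear":[[-0.002,0,-0.005],[-0.002,0,-0.01],[-0.002,0,-0.014],[-0.002,0,-0.016],[-0.002,0,-0.016]],"delta_rot":[[0,0,0],[0,0,0],[0,0,0],[0,0,0],[0,0,0]]}'
python3 -m handwheel '{"linear":[[0,0,-0.002],[0,0,-0.002]],"delta_rot":[[0,0,0],[0,0,0]]}'
```

```text
time: 50.85
tool_pos: [0.4817, -0.2537, 0.0729]
ee_rot: [-2.39, -2.039, 0.0]
force: [-0.8, -0.3, -0.9]
grip_width: 0.635
finger_force: 40.0
time: 51.05
tool_pos: [0.4817, -0.2538, 0.0729]
ee_rot: [2.39, 2.039, -0.0]
force: [-1.9, 1.1, 1.8]
grip_width: 0.638
finger_force: 40.0
```

Contact is made. Releasing and retreating.

```bash
python3 -m handwheel '{"linear":[[0,0,0],[0,0,0],[0,0,0],[0,0,0],[0,0,0]],"delta_rot":[[0,0,0],[0,0,0],[0,0,0],[0,0,0],[0,0,0]]}' 0
python3 -m handwheel '{"linear":[[0,0,0.1],[0,0,0.25],[0,0,0.42],[0,0,0.6],[0,0,0.8]],"delta_rot":[[0,0,0],[0,0,0],[0,0,0],[0,0,0],[0,0,0]]}' 0
python3 -m handwheel '{"linear":[[0,-0.05,0.15],[0,-0.13,0.3],[0,-0.2,0.43],[0,-0.2,0.43],[0,-0.2,0.43]],"delta_rot":[[0,0,0],[0,0,0],[0,0,0],[0,0,0],[0,0,0]]}' 0
python3 - <<'E'
from look import *
im,cp=grab('w9'); print(observe()['tool_pos'])
for nm,lo,hi,b,p0 in(('red',(0,170,20),(6,255,255),(230,50,400,230),[.48,-.256]),('yel',(20,190,20),(35,255,255),(230,150,400,300),[.464,-.347])):
    c=blob(im,lo,hi,b);x,e=fit(cyl(.028,.016,.11),[('wrist',c,cp)],p0);print(nm,x.round(4),e.round(2),c.min(0),c.max(0))
s=cams.read_camera('scene');cv2.imwrite('pics/scene4.png',s)
E
```

```text
time: 51.55
tool_pos: [0.4819, -0.2539, 0.0724]
ee_rot: [2.389, 2.039, 0.0]
force: [-0.5, 0.0, -0.3]
grip_width: 0.967
finger_force: 0.0
time: 52.05
tool_pos: [0.4813, -0.2535, 0.2333]
ee_rot: [-2.389, -2.039, 0.0]
force: [0.2, -0.3, -0.7]
grip_width: 0.996
finger_force: 0.0
time: 52.55
tool_pos: [0.4819, -0.2938, 0.3183]
ee_rot: [2.39, 2.039, 0.001]
force: [0.4, 0.7, -0.8]
grip_width: 0.998
finger_force: 0.0
[ 0.48157723 -0.29305659  0.31739416]
red [ 0.4817 -0.255 ] 0.94 [282. 134.] [342. 195.]
yel [ 0.4649 -0.3469] 1.26 [282. 214.] [338. 290.]
```

View pics/w9.png

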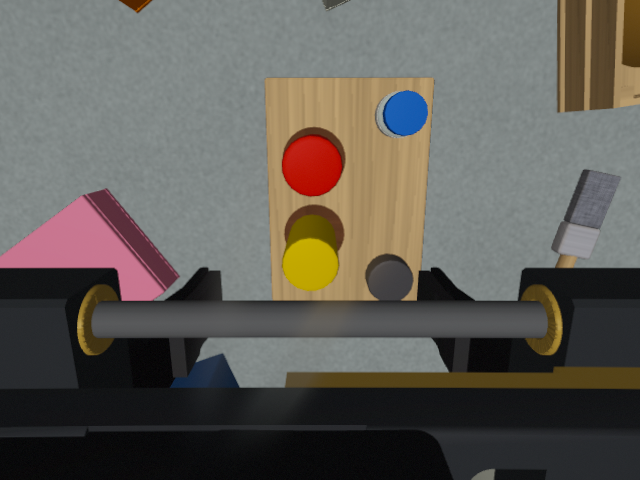

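View pics/scene4.png

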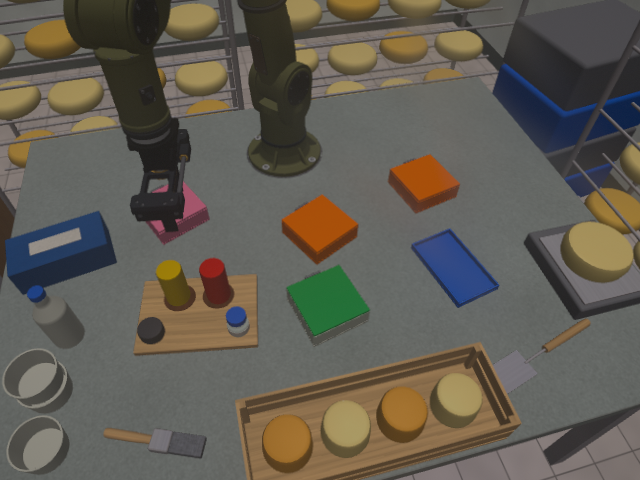

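Both truckles stand upright on their marks: red at (312,165) and yellow at (311,264) in the wrist view. Each is within 1 mm of its starting fit. The lid is shut at (328,300) in the scene view, the tray is empty, and the jar and ash cheese are unmoved.

```bash
python3 -c "
from station import workorder
print(workorder.job_done())"
```

```text
the job is handed in; nothing more can be done
None
```

The job is done and handed in at about 53 s: the pale cheese lies in the nest with the green lid shut, and both truckles stand upright back on their spots, each within about 1 mm by the wrist camera.

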